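# Find the unlocked rocker hatch and push it open

## Task

The grey service unit has four identical blue rocker hatches; three are locked and one is not. With the fingertips, press the hatches on their round rubber pads one after another until you find the one that rocks, then push its pad end down into the bay until the hatch stands wide open, at least 60 degrees, and leave it so. Only press and push: do not pinch the hatch, do not force the locked ones, and leave the tape roll, the screwdriver and the mains plug where they lie.

Things in the scene. Friction and masses are not known exactly. Their poses are not given: they have to be found in the camera images.
- unit: Fixed grey service unit, 150 mm (its x) by 414 mm (its y) by 65 mm high; origin at the centre of its underside on the bench. Its four bays stand side by side along its y, 96 mm apart. It is set down at different places and turns.
- pad_1 (a point): Hatch 1, at the unit's +y end (the left, seen from the robot): centre of its round ribbed rubber press pad (30 mm across) on the top face, 66 mm above the bench. Axes as the unit's: +x away from the robot, y along the row, z up. Each hatch is 100 mm along x, 80 mm along y, 9 mm thick, and lies flush in its bay.
- pad_2 (a point): Hatch 2, second from the +y end: pad centre and axes as for hatch 1. On every hatch the pivot lies along y, 35 mm to the -x side of the pad centre and 4.5 mm below the top face; the hatch ends 42 mm beyond the pivot to -x.
- pad_3 (a point): Hatch 3: pad centre and axes as for hatch 1. Every hatch reaches 23 mm past its pad centre to +x; then come a 2 mm gap and the bay's rigid frame, whose top is 64 mm above the bench.
- pad_4 (a point): Hatch 4, at the -y end: pad centre and axes as for hatch 1. Below the pad end of every hatch the bay is empty, with 50 mm of free depth.
- loose_hatch (a joint): Opening angle in rad of the one hatch that rocks, whichever of the four places it has: 0 = shut and flush, about 1.2 = its stop, standing wide open. A friction hinge: it needs about 0.06 N m (2 N on the pad) and stays where it is left. Pressed on its pad it tilts, pad end down into the bay, other end up. The three locked hatches only give on their rubber seals (1 mm at 8 N) and spring back.
- tape_black_mid (a point): Loose roll of black tape, 58 mm across, 19 mm high, lying between robot and unit; its centre.
- screwdriver_red_mid (a point): Loose red-handled screwdriver, 207 mm long, 27 mm thick, lying behind the unit; its centre.
- mains_plug_mid (a point): Loose black mains plug, 95x38x26 mm, lying between robot and unit; its centre.

How it is judged:
On the way, in this order (a step that is already met when the one before it is completed fails the run):
1. the loose hatch has been found: it has rocked by at least 0.15 rad (value of joint loose_hatch above 0.15 rad), for 0.05 s.
2. the loose hatch is pushed open to at least 60 degrees (1.04 rad) (value of joint loose_hatch above 1.04 rad), for 0.2 s.
At the end, for the whole second after the job is handed in: The hatch that rocks stands open at 1.04 rad (60 degrees) or more and is at rest; tape roll, screwdriver and mains plug each lie within 15 mm of where they started (value of joint loose_hatch above 1.04 rad and velocity of joint loose_hatch below 0.05 rad/s and distance of each of tape_black_mid, screwdriver_red_mid, mains_plug_mid from where it was at the start of the episode below 0.015 m); the robot touches nothing.
It fails at once if a bystander (tape roll, screwdriver, mains plug) is moved by 15 mm or more or lifted (distance of any of tape_black_mid, screwdriver_red_mid, mains_plug_mid from where it was at the start of the episode above 0.015 m).
It fails at once if the hatch is pinched: fingers press on its upper face and its underside at once (contact force between the fingers and loose_hatch_c1 above 0.5 N and contact force between the fingers and loose_hatch_c2 above 0.5 N).
It fails at once if a hatch or bay is forced: the fingers bear on it with more than 80 N (contact force between the fingers and bay_a above 80 N or contact force between the fingers and bay_b above 80 N or contact force between the fingers and bay_c above 80 N or contact force between the fingers and bay_d above 80 N).
It also fails if it takes over 48 s, if anything falls off the work surface, if the arm or the gripper's body presses on something with over 40 N, if the wrist force passes 120 N, or if a joint passes its speed limit or range.

## Robot

A 6-joint arm with a two-finger parallel gripper is mounted at the origin on the work surface; the furniture and walls round the work are solid. World frame = base frame: x ahead of the robot, y to its left, z up, the work surface at z = 0. Lengths are in m, angles in rad, forces in N, time in s.
With the tool pointing down it reaches from about 0.3 to 0.75 m from the base axis. Payload 8.5 kg.
Tool frame: the origin (TCP) lies on the centre line of the jaws, within the pads' length; the fingertips stand robot.tcp_to_tips ahead of it and the grasp point (between the pads) lies 8 mm behind it (robot.tcp_to_tips is the distance from the TCP to the fingertips, in m); x points along the fingers, y is the direction in which the jaws open and shut, and the axes are right-handed (so a half turn about x gives the same grasp; the last joint's range is limited). The gripper opens to 88 mm and grips with 3 to 60 N. Pads are 18 mm wide; open, the fingers measure 123 mm over their backs; the gripper's body (75 mm by 187 mm) begins 45 mm behind the grasp point.
Start: joints at [-1.366, 0.381, 1.297, -0, 1.464, -0.215], TCP at [0.224, -0.502, 0.25] pointing down, gripper open.
Joint ranges: [-3.11, 3.11], [-0.89, 2.33], [0.22, 2.48], [-1.42, 4.56], [0.17, 2.85], [-2.88, 2.88]. Speed limits (rad/s): [2.39, 2.39, 3.14, 3.14, 3.14, 3.14].

## Interface

Orientations are given as a 3x3 rotation matrix whose columns are the frame's x, y, z axes.
In Python, from rig import robot gives the robot as it stands. The module is installed in compiled form; this text tells all that it offers.
- The arm moves only by the shell command python3 -m jog 'ROWS' [OPENING] [FORCE]. ROWS is JSON, a list that holds one entry, the list of rows, each a list of 6 numbers: the shift along the tool's x, y, z in m, then the turn, a rotation vector about the tool's x, y, z in degrees. In form: [[[dx, dy, dz, ax, ay, az], ...]]. A call has 1 to 8 rows; each row is the pose to reach, as a shift and turn from the pose commanded when the call began, along the tool's axes at that moment; what a row does not reach only later rows make up. A row lasts 1/8 s, in which the tool goes at most 62.5 mm and 10.7 degrees, less where a joint would pass 70% of its speed; a pose out of reach is approached as far as the arm can. A call with a gripper value outside its range is refused whole. OPENING is the opening in per cent of the stroke, from 0 (shut) to 100 (fully open), set as the call begins (- or left out, the last holds). The fingers move at their own pace and stop on an object; FORCE is the grip in N (left out, the last holds). Time passes only in rows, so rows that repeat a pose let the fingers close. It gives the time, the measured TCP pose, the force and the opening at its end, in the units of the state.
- robot.get_state(): the state, without advancing time (a new reading comes with each control period).
- robot.get_image(name): name is "scene" or "top" or "wrist"; returns a dict with "frame" (400x640x3 uint8, red, green, blue), "vfov" (degrees; the focal length in pixels is half the picture's height over the tangent of half this angle, whatever the lens; pixels are square), "cx", "cy" (the principal point, pixels), "k1" (the pictures are not rectified: a ray, as slopes to the right and down, at radius r is drawn at 1 + k1 r^2 times it, then the intrinsics apply), "origin" and "attitude" of the camera in the world. Camera axes: x right, y up, looking along -z (the intrinsics and any distortion apply to the point x, -y, -z); pixel columns grow to the right and rows downward; lengths in m; the calibration is good to about 2 mm. A picture is of the moment at which its call begins. There is no depth.
- robot.hand_in(): hands the job in, once; it reports no verdict.
The state is a dict: "time_s": time; "qpos": joint angles; "qvel": joint speeds; "tau": joint torques, N m; "tcp_pos": TCP position; "ee_rot": TCP orientation; "wrist_force": force on the tool from outside, world axes, zero at the start; "torque": the same for the moment, N m; "grip_width": finger opening in m.
Only numpy, scipy, OpenCV 4.12 (cv2) and the standard library are available. Lean on these libraries where they do the work, as an engineer would, in place of code of your own. Each camera call takes 0.05 s, during which the arm holds its last target.

## Working session

There is one attempt and no reset: what is moved stays moved. The work goes in short steps, Python scripts to look and compute and a shell command to move; the robot and the scene stay as the last step left them, time stands still between calls to the robot, and variables do not carry over. Pictures are saved under pics/ and viewed, and the job is handed in when it is done.

```bash
mkdir -p pics; python3 - <<'E'
from rig import robot
import cv2
s=robot.get_state();print(s); print(robot.tcp_to_tips)
for n in ["scene","top","wrist"]:
    i=robot.get_image(n);cv2.imwrite(f"pics/{n}0.png",i["frame"][:,:,::-1]);print(n,{k:v for k,v in i.items() if k!="frame"})
E
```

```text
{'time_s': 0.0, 'qpos': array([-1.36633772e+00,  3.81177031e-01,  1.29828340e+00, -5.26044130e-05,
        1.46360043e+00, -2.15274834e-01]), 'qvel': array([-0.00064576,  0.00047236,  0.00068223, -0.0007068 ,  0.00080233,
        0.00098728]), 'tau': array([-7.06300525e-04, -4.37940359e+01, -2.24550587e+01,  7.12880585e-02,
        3.53998994e-02, -1.05813861e-04]), 'tcp_pos': array([ 0.22407489, -0.50197803,  0.24914031]), 'ee_rot': array([[-3.49313731e-04,  4.07521966e-01, -9.13195338e-01],
       [ 1.42700753e-03, -9.13194261e-01, -4.07522031e-01],
       [-9.99998921e-01, -1.44548967e-03, -2.62545622e-04]]), 'wrist_force': array([-0.76662598,  0.43067453, -0.37757081]), 'torque': array([ 0.02471453,  0.04008965, -0.0235322 ]), 'grip_width': 0.08782606101408745}
0.011
scene {'vfov': 49.23054141849429, 'cx': 321.40961528567476, 'cy': 193.30080117624678, 'k1': -0.11420508978195071, 'origin': array([-0.14093362, -0.35294142,  0.42885827]), 'attitude': array([[ 0.49366137,  0.37256913, -0.78580576],
       [-0.86964299,  0.20689613, -0.4482355 ],
       [-0.00441854,  0.90464702,  0.42613876]])}
top {'vfov': 47.26133905010685, 'cx': 316.7222813599493, 'cy': 198.2756637486299, 'k1': -0.02207691479116904, 'origin': array([0.48672589, 0.01280801, 0.90763956]), 'attitude': array([[ 0.01466825,  0.99761162, -0.06749742],
       [-0.99924084,  0.01218866, -0.03700235],
       [-0.03609127,  0.06798893,  0.99703306]])}
wrist {'vfov': 67.0389306488484, 'cx': 318.500744114131, 'cy': 201.14716095399936, 'k1': -0.02747840972739349, 'origin': array([ 0.29380094, -0.47051443,  0.38484934]), 'attitude': array([[ 0.40756605,  0.8725264 ,  0.26942085],
       [-0.9131705 ,  0.39041944,  0.11701405],
       [-0.00308929, -0.29371813,  0.95588708]])}
```

View pics/top0.png

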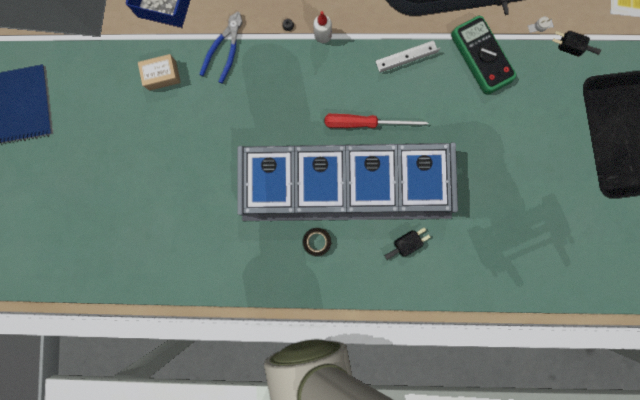

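View pics/scene0.png

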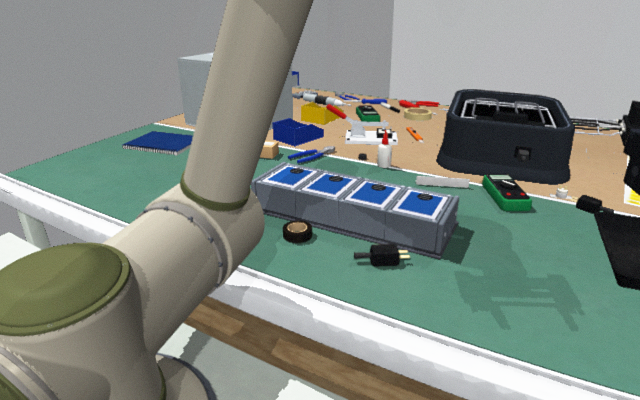

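The top view shows the four pads at about (268,165), (320,164), (372,163) and (424,162). The tape is at (317,242), the plug at (408,243) and the screwdriver at (375,122). Next I'll turn these into positions.

```bash
cat > h.py <<'E'
import numpy as np, cv2
def ray(im,u,v):
    f=im["frame"].shape[0]/2/np.tan(np.radians(im["vfov"]/2))
    K=np.array([[f,0,im["cx"]],[0,f,im["cy"]],[0,0,1.]])
    p=cv2.undistortPoints(np.array([[[u,v]]],float),K,np.array([im["k1"],0,0,0,0.]))[0,0]
    return np.array(im["attitude"])@np.array([p[0],-p[1],-1.])
def at(im,u,v,z):
    d=ray(im,u,v);o=np.array(im["origin"]);return o+d*(z-o[2])/d[2]
def proj(im,P):
    f=im["frame"].shape[0]/2/np.tan(np.radians(im["vfov"]/2))
    c=np.array(im["attitude"]).T@(np.array(P)-im["origin"]);x,y=c[0]/-c[2],-c[1]/-c[2]
    k=1+im["k1"]*(x*x+y*y);return np.array([im["cx"]+f*k*x,im["cy"]+f*k*y])
E
python3 - <<'E'
from rig import robot
from h import *
im=robot.get_image("top");F=im["frame"].astype(int)
P=[]
for u,v in [(268,165),(320,164),(372,163),(424,162)]:
    w=F[v-12:v+13,u-12:u+13]; m=((w[:,:,2]<110)&(w.max(2)<110)).astype(np.uint8)
    n,l,st,c=cv2.connectedComponentsWithStats(m); k=1+np.argmax(st[1:,4])
    uv=c[k]+[u-12,v-12];p=at(im,*uv,.066);P.append(p);print(uv,st[k],p.round(4))
P=np.array(P);d=P[3]-P[0];print(np.linalg.norm(d[:2])/3, np.degrees(np.arctan2(-d[0],-d[1])*-1), np.diff(P,axis=0))
for n,c in dict(tape=(317,242,.019),plug=(408,243,.02),sd=(375,122,.02),sdl=(325,121,.0135),sdr=(430,124,.01),f1=(239,214,.065),f2=(456,212,.065),b1=(239,147,.065),b2=(455,144,.065)).items(): print(n,at(im,*c).round(3))
g=im["frame"][130:260,220:470,::-1];cv2.imwrite("pics/z.png",cv2.resize(g,None,fx=3,fy=3,interpolation=2))
E
```

```text
[268.46938776 164.92346939] [  5   5  16  15 196] [0.6049 0.1349 0.066 ]
[319.73529412 164.        ] [  4   5  16  15 204] [0.6075 0.0394 0.066 ]
[371.73913043 163.26086957] [  4   5  16  16 207] [ 0.6098 -0.0568  0.066 ]
[424.04926108 162.73891626] [  4   5  17  16 203] [ 0.6118 -0.1529  0.066 ]
0.09598826377843879 1.3669008485936682 [[ 0.00262498 -0.09555745  0.        ]
 [ 0.00230993 -0.09617946  0.        ]
 [ 0.00193438 -0.09614594  0.        ]]
tape [0.462 0.044 0.019]
plug [ 0.463 -0.131  0.02 ]
sd [ 0.698 -0.067  0.02 ]
sdl [0.701 0.032 0.013]
sdr [ 0.697 -0.176  0.01 ]
f1 [0.513 0.188 0.065]
f2 [ 0.522 -0.211  0.065]
b1 [0.638 0.191 0.065]
b2 [ 0.647 -0.21   0.065]
```

View pics/z.png

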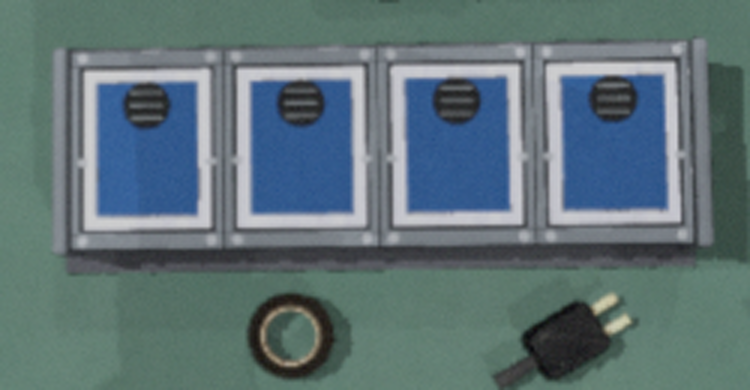

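Pad spacing comes out at 96.0 mm, as specified, and the unit is turned about +1.4°. Next I'll work out the move to above pad 4, with the jaws shut and lined up along the unit's y.

```bash
cat > goto.py <<'E'
import sys,numpy as np
from rig import robot
from scipy.spatial.transform import Rotation as R
a=np.radians(1.37);ux=np.array([np.cos(a),np.sin(a),0]);uy=np.array([-np.sin(a),np.cos(a),0])
P4=np.array([.6118,-.1529,0]);P1=np.array([.6049,.1349,0]);C=(P1+P4)/2
def pad(i): return C+uy*.096*(2.5-i)
T=np.c_[[0,0,-1],-uy,-ux]
if __name__=="__main__":
    i=int(sys.argv[1]);dx=float(sys.argv[2]);z=float(sys.argv[3])  # pad, unit-x offset, tip z
    s=robot.get_state();M=s["ee_rot"]
    g=pad(i)+ux*dx;g[2]=z+.011
    print("tool shift",(M.T@(g-s["tcp_pos"])).round(4),"rot",np.degrees(R.from_matrix(M.T@T).as_rotvec()).round(2))
    print("F",s["wrist_force"].round(2),"tcp",s["tcp_pos"].round(4),s["time_s"])
E
python3 goto.py 4 0 0.15
```

```text
tool shift [ 0.0886 -0.1607 -0.4963] rot [22.68 -0.    0.05]
F [ 0.02  0.67 -0.15] tcp [ 0.2241 -0.5021  0.2494] 0.2
```

```bash
python3 -m jog '[[[0,-0.02,-0.055,3,0,0],[0.01,-0.037,-0.11,6,0,0],[0.02,-0.055,-0.165,9,0,0],[0.03,-0.073,-0.22,12,0,0],[0.04,-0.092,-0.275,15,0,0],[0.05,-0.11,-0.33,18,0,0],[0.06,-0.128,-0.385,21,0,0],[0.07,-0.145,-0.44,22.7,0,0]]]' 0; python3 goto.py 4 0 0.08
```

```text
time_s: 1.2
tcp_pos: [0.5681, -0.189, 0.1794]
ee_rot: [[-0.0, 0.022, -1.0], [-0.0, -1.0, -0.022], [-1.0, 0.0, 0.0]]
wrist_force: [0.1, -0.1, -0.0]
grip_width: 0.0104
tool shift [ 0.0883 -0.035  -0.0445] rot [-0.08  0.01 -0.  ]
F [ 0.05 -0.05 -0.02] tcp [ 0.5681 -0.189   0.1794] 1.2
```

```bash
python3 -m jog '[[[0.02,-0.012,-0.015,0,0,0],[0.04,-0.024,-0.03,0,0,0],[0.065,-0.035,-0.0445,0,0,0],[0.085,-0.035,-0.0445,0,0,0],[0.085,-0.035,-0.0445,0,0,0],[0.085,-0.035,-0.0445,0,0,0]]]'; python3 goto.py 4 0 0.067; python3 - <<'E'
from rig import robot
import cv2
for n in ["top","scene","wrist"]:
    cv2.imwrite(f"pics/{n}1.png",robot.get_image(n)["frame"][:,:,::-1])
a=cv2.imread("pics/scene1.png")[130:290,220:520];cv2.imwrite("pics/s1z.png",cv2.resize(a,None,fx=2.5,fy=2.5))
E
```

```text
time_s: 1.95
tcp_pos: [0.6105, -0.1552, 0.0953]
ee_rot: [[0.001, 0.023, -1.0], [-0.0, -1.0, -0.023], [-1.0, 0.0, -0.001]]
wrist_force: [-0.1, 0.4, 0.2]
grip_width: 0.0005
tool shift [ 0.0173 -0.0022 -0.0013] rot [-0.07 -0.04 -0.02]
F [-0.12  0.37  0.24] tcp [ 0.6105 -0.1552  0.0953] 1.95
```

View pics/s1z.png

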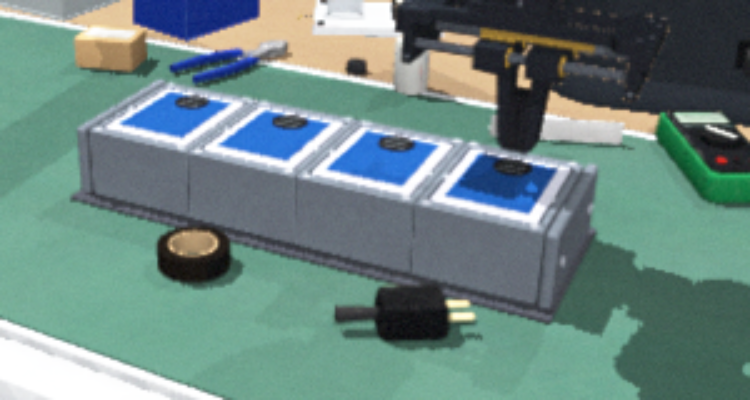

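View pics/wrist1.png

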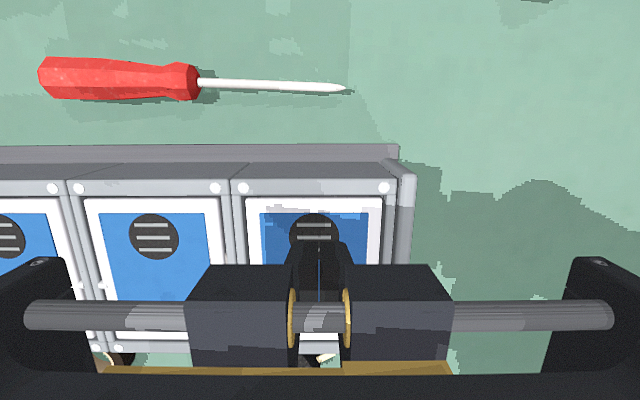

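The closed tips stand over pad 4: wrist view (315,235), zoomed scene (513,165). I'll press about 3 mm gently and read the force.

```bash
python3 -m jog '[[[0.012,-0.0022,-0.0013,0,0,0],[0.016,-0.0022,-0.0013,0,0,0],[0.0185,-0.0022,-0.0013,0,0,0],[0.0205,-0.0022,-0.0013,0,0,0],[0.0205,-0.0022,-0.0013,0,0,0],[0.0205,-0.0022,-0.0013,0,0,0]]]'; python3 goto.py 4 0 0.067
```

```text
time_s: 2.85
tcp_pos: [0.6117, -0.152, 0.0757]
ee_rot: [[0.0, 0.024, -1.0], [-0.0, -1.0, -0.024], [-1.0, 0.0, -0.0]]
wrist_force: [-4.4, 3.2, 11.3]
grip_width: 0.0004
tool shift [-0.0023  0.001  -0.0001] rot [-0.   -0.02 -0.01]
F [-4.39  3.16 11.28] tcp [ 0.6117 -0.152   0.0757] 2.85
```

It gave 11 N at about 1.3 mm of travel, which matches a locked hatch on its seal. On to pad 3.

```bash
python3 -m jog '[[[-0.015,0,0,0,0,0],[-0.015,-0.05,0,0,0,0],[-0.015,-0.0965,0,0,0,0],[-0.015,-0.0965,0,0,0,0],[-0.005,-0.0965,0,0,0,0],[-0.001,-0.0965,0,0,0,0],[0.001,-0.0965,0,0,0,0],[0.001,-0.0965,0,0,0,0]]]'; python3 goto.py 3 0 0.067
```

```text
time_s: 3.85
tcp_pos: [0.6097, -0.0568, 0.0751]
ee_rot: [[0.001, 0.022, -1.0], [-0.0, -1.0, -0.022], [-1.0, 0.0, -0.001]]
wrist_force: [-5.8, 2.7, 18.1]
grip_width: 0.0003
tool shift [-0.0029  0.0002  0.0002] rot [-0.1  -0.08 -0.01]
F [-5.76  2.66 18.06] tcp [ 0.6097 -0.0568  0.0751] 3.85
```

Pad 3 is locked too (18 N at about 2 mm). On to pad 2.

```bash
python3 -m jog '[[[-0.015,0,0,0,0,0],[-0.015,-0.05,0,0,0,0],[-0.015,-0.096,0,0,0,0],[-0.015,-0.096,0,0,0,0],[-0.005,-0.096,0,0,0,0],[-0.001,-0.096,0,0,0,0],[0,-0.096,0,0,0,0],[0,-0.096,0,0,0,0]]]'; python3 goto.py 2 0 0.067
```

```text
time_s: 4.85
tcp_pos: [0.6077, 0.0389, 0.0751]
ee_rot: [[0.002, 0.022, -1.0], [0.0, -1.0, -0.022], [-1.0, 0.0, -0.002]]
wrist_force: [-4.6, 2.1, 17.6]
grip_width: 0.0003
tool shift [-0.0029 -0.0001  0.0005] rot [-0.12 -0.11 -0.  ]
F [-4.62  2.14 17.62] tcp [0.6077 0.0389 0.0751] 4.85
```

Pad 2 is locked (17.6 N). On to pad 1.

```bash
python3 -m jog '[[[-0.015,0,0,0,0,0],[-0.015,-0.05,0,0,0,0],[-0.015,-0.096,0,0,0,0],[-0.015,-0.096,0,0,0,0],[-0.005,-0.096,0,0,0,0],[-0.001,-0.096,0,0,0,0],[0,-0.096,0,0,0,0],[0,-0.096,0,0,0,0]]]'; python3 goto.py 1 0 0.067
```

```text
time_s: 5.85
tcp_pos: [0.605, 0.1356, 0.0732]
ee_rot: [[-0.0, 0.023, -1.0], [-0.0, -1.0, -0.023], [-1.0, 0.0, 0.0]]
wrist_force: [0.7, -0.2, 0.2]
grip_width: 0.0004
tool shift [-0.0048  0.0006  0.0001] rot [-0.07  0.02 -0.  ]
F [ 0.67 -0.2   0.24] tcp [0.605  0.1356 0.0732] 5.85
```

Pad 1 gives with hardly any force, tips about 4 mm below flush, so it's the loose one. I'll push on down slowly.

```bash
python3 -m jog '[[[0.002,0,0,0,0,0],[0.004,0,0,0,0,0],[0.006,0,0,0,0,0],[0.008,0,0,0,0,0],[0.010,0,0,0,0,0],[0.010,0,0,0,0,0]]]'; python3 goto.py 1 0 0.047; python3 - <<'E'
from rig import robot
import cv2
a=robot.get_image("scene")["frame"][130:290,220:520,::-1];cv2.imwrite("pics/s2z.png",cv2.resize(a,None,fx=2.5,fy=2.5))
E
```

```text
time_s: 6.6
tcp_pos: [0.6049, 0.1364, 0.063]
ee_rot: [[-0.0, 0.024, -1.0], [0.0, -1.0, -0.024], [-1.0, -0.0, 0.0]]
wrist_force: [-0.5, 0.0, 1.0]
grip_width: 0.0006
tool shift [ 0.005   0.0014 -0.    ] rot [-0.01  0.02  0.01]
F [-0.54  0.03  0.99] tcp [0.6049 0.1364 0.063 ] 6.6
```

View pics/s2z.png

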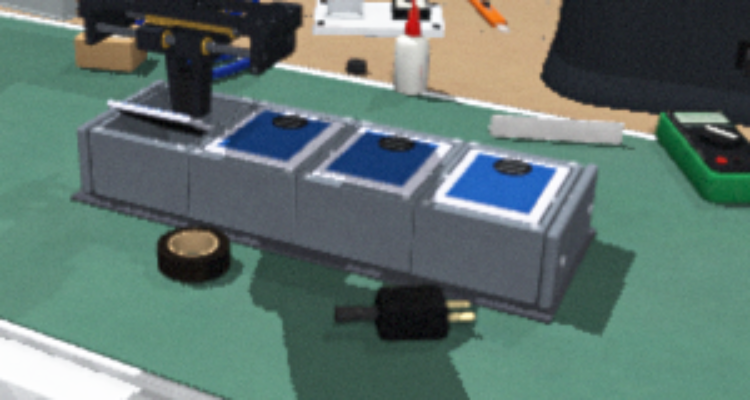

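Hatch 1 has tilted: its near edge is raised at (155,115). I'll go down 8 mm more, then push toward the pivot (tool +z).

```bash
python3 -m jog '[[[0.003,0.001,0,0,0,0],[0.006,0.001,0,0,0,0],[0.009,0.001,0,0,0,0],[0.009,0.001,0.003,0,0,0],[0.009,0.001,0.006,0,0,0],[0.009,0.001,0.009,0,0,0],[0.009,0.001,0.009,0,0,0]]]'; python3 goto.py 1 -0.0125 0.043; python3 - <<'E'
from rig import robot
import cv2
a=robot.get_image("scene")["frame"][130:290,220:520,::-1];cv2.imwrite("pics/s3z.png",cv2.resize(a,None,fx=2.5,fy=2.5))
E
```

```text
time_s: 7.52
tcp_pos: [0.5958, 0.135, 0.0543]
ee_rot: [[-0.0, 0.024, -1.0], [-0.0, -1.0, -0.024], [-1.0, 0.0, 0.0]]
wrist_force: [2.7, -0.4, -0.4]
grip_width: 0.0006
tool shift [0.0003 0.0002 0.0034] rot [-0.02  0.   -0.  ]
F [ 2.7  -0.41 -0.38] tcp [0.5958 0.135  0.0543] 7.525
```

View pics/s3z.png

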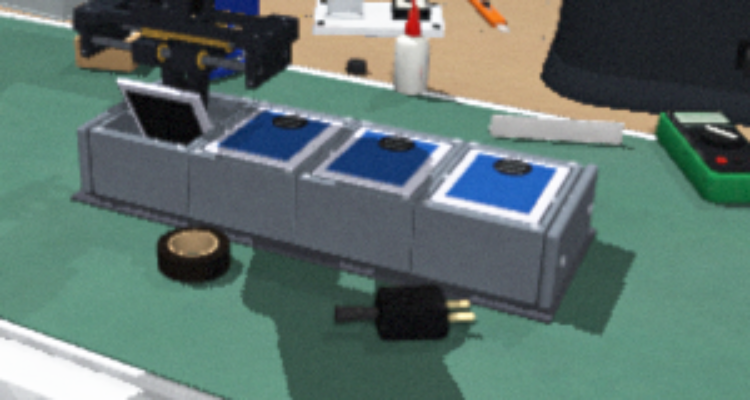

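The hatch is around 50° now, with its raised end at (165,90). I'll carry on in small steps and watch the force for the stop.

```bash
python3 -m jog '[[[0,0,0.001,0,0,0],[0,0,0.002,0,0,0],[0,0,0.0034,0,0,0],[0,0,0.0034,0,0,0]]]'; python3 -m jog '[[[0,0,0.001,0,0,0],[0,0,0.001,0,0,0]]]'|grep force;  python3 -m jog '[[[0,0,0.001,0,0,0],[0,0,0.001,0,0,0]]]'|egrep 'force|tcp'
```

```text
time_s: 8.07
tcp_pos: [0.5926, 0.1349, 0.0542]
ee_rot: [[0.0, 0.024, -1.0], [-0.0, -1.0, -0.024], [-1.0, 0.0, -0.0]]
wrist_force: [3.5, 0.2, -1.8]
grip_width: 0.0004
wrist_force: [7.7, 0.1, -2.9]
tcp_pos: [0.5921, 0.1349, 0.0546]
wrist_force: [10.9, 1.1, -3.5]
```

```bash
python3 - <<'E'
from rig import robot
import cv2
a=robot.get_image("scene")["frame"][120:220,230:350,::-1];cv2.imwrite("pics/s4z.png",cv2.resize(a,None,fx=6,fy=6,interpolation=2))
E
```

```text
(no output)
```

View pics/s4z.png

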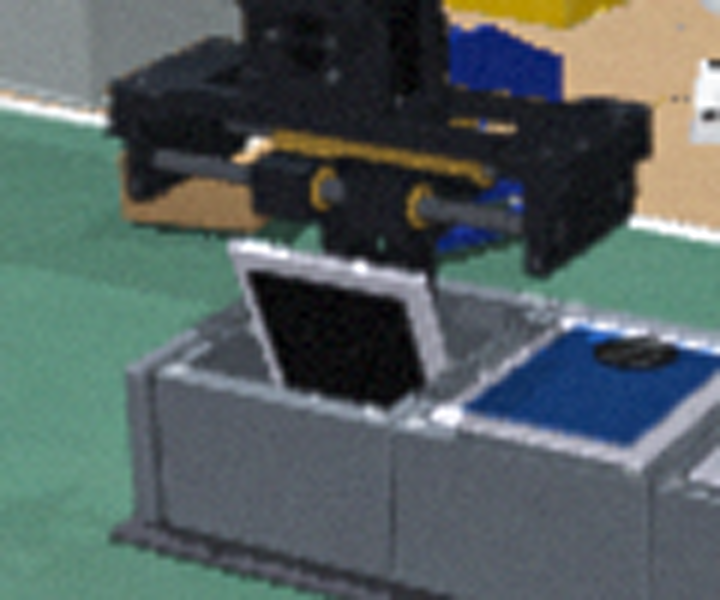

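```bash
python3 - <<'E'
from rig import robot
from h import *; from goto import *
im=robot.get_image("scene")
for th in (.9,1.0,1.04,1.1,1.15,1.2):
    o=[]
    for sy in (.04,-.04):
        p=pad(1)+ux*(-.035-.042*np.cos(th)+.0045*np.sin(th))+uy*sy; p[2]=.066-.0045+.042*np.sin(th)+.0045*np.cos(th)
        o.append(((proj(im,p)-[230,120])*6).round(0))
    print(th,o)
E
```

```text
0.9 [array([215., 255.]), array([410., 294.])]
1.0 [array([221., 246.]), array([416., 285.])]
1.04 [array([223., 243.]), array([418., 281.])]
1.1 [array([227., 238.]), array([421., 276.])]
1.15 [array([230., 234.]), array([424., 273.])]
1.2 [array([233., 231.]), array([427., 269.])]
```

The picture puts the angle at about 1.1 rad, but the margin is small. I'll press a little more to be sure it is at the stop.

```bash
python3 -m jog '[[[0,0,0.001,0,0,0],[0,0,0.002,0,0,0],[0,0,0.002,0,0,0]]]'|egrep 'force|tcp'; python3 -m jog '[[[0,0,0.001,0,0,0],[0,0,0.002,0,0,0],[0,0,0.002,0,0,0]]]'|egrep 'force|tcp'
```

```text
tcp_pos: [0.5916, 0.1348, 0.055]
wrist_force: [15.7, 0.7, -5.2]
tcp_pos: [0.5912, 0.1347, 0.0554]
wrist_force: [21.8, 1.2, -8.0]
```

The force is up to 22 N with almost no motion, so the hatch is at the stop. I'll back off away from the hatch, lift and check.

```bash
python3 -m jog '[[[0,0,-0.005,0,0,0],[0,0,-0.012,0,0,0],[0,0,-0.017,0,0,0],[-0.02,0,-0.017,0,0,0],[-0.05,0,-0.017,0,0,0],[-0.1,0,-0.017,0,0,0],[-0.15,0,-0.017,0,0,0],[-0.15,0,-0.017,0,0,0]]]'; python3 - <<'E'
from rig import robot
import cv2
for n,(a,b,c,d) in dict(scene=(120,220,230,350),top=(130,260,220,470)).items():
    x=robot.get_image(n)["frame"][a:b,c:d,::-1];k=6 if n=="scene" else 3
    cv2.imwrite(f"pics/{n}5.png",cv2.resize(x,None,fx=k,fy=k,interpolation=2))
E
```

```text
time_s: 10.42
tcp_pos: [0.6045, 0.1353, 0.208]
ee_rot: [[0.007, 0.024, -1.0], [0.0, -1.0, -0.024], [-1.0, -0.0, -0.007]]
wrist_force: [-0.2, -0.3, -0.5]
grip_width: 0.0001
```

View pics/scene5.png

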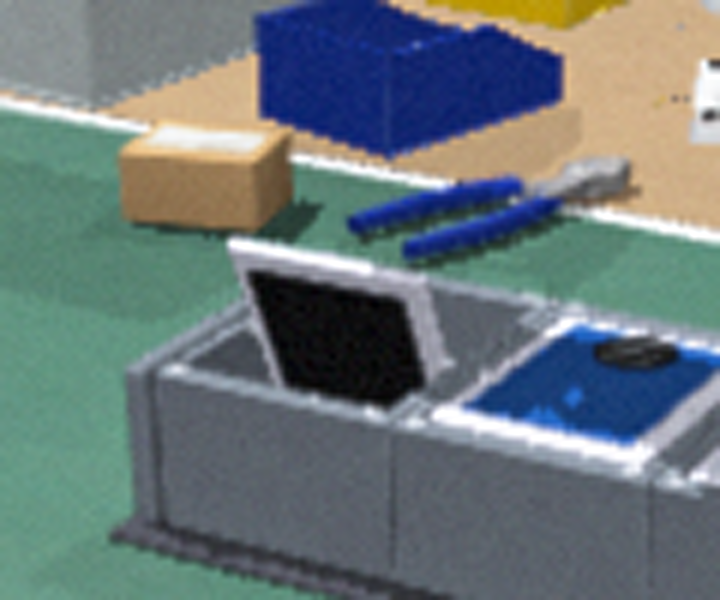

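View pics/top5.png

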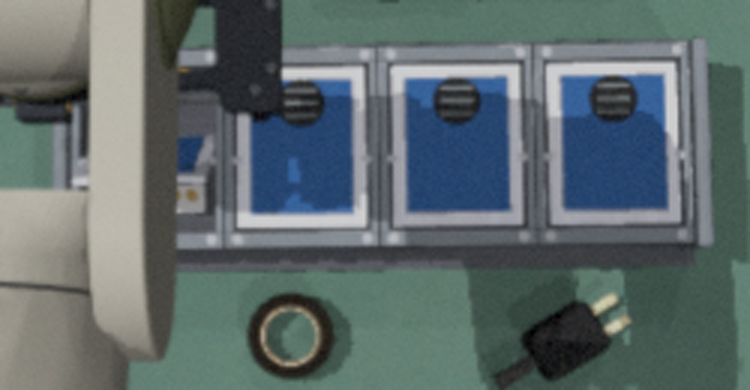

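I'll calibrate the angle reading against the shut hatch 2 in the same picture.

```bash
python3 - <<'E'
from rig import robot
from h import *; from goto import *
im=robot.get_image("scene")
q=lambda p:tuple(((proj(im,p)-[230,120])*6).round(0).astype(int))
def pt(i,x,y,z): 
    p=pad(i)+ux*x+uy*y;p[2]=z;return p
b=cv2.resize(im["frame"][120:220,230:350,::-1],None,fx=6,fy=6,interpolation=2)
c=[pt(2,-.077,.04,.066),pt(2,-.077,-.04,.066),pt(2,.023,-.04,.066),pt(2,.023,.04,.066)]
for p in c: cv2.circle(b,tuple(map(int,q(p))),3,(0,0,255),-1)
for th,col in ((1.04,(0,255,255)),(1.2,(0,255,0))):
  for sy in (.04,-.04):
    for off in (.0045,-.0045):
      def H(r): return pt(1,-.035+r*np.cos(th)+off*np.sin(th),sy,.0615-r*np.sin(th)+off*np.cos(th))
      cv2.line(b,tuple(map(int,q(H(-.042)))),tuple(map(int,q(H(0)))),col,1)
cv2.circle(b,tuple(map(int,q(pt(2,0,0,.066)))),3,(0,0,255),-1)
cv2.imwrite("pics/o.png",b)
E
```

```text
(no output)
```

View pics/o.png

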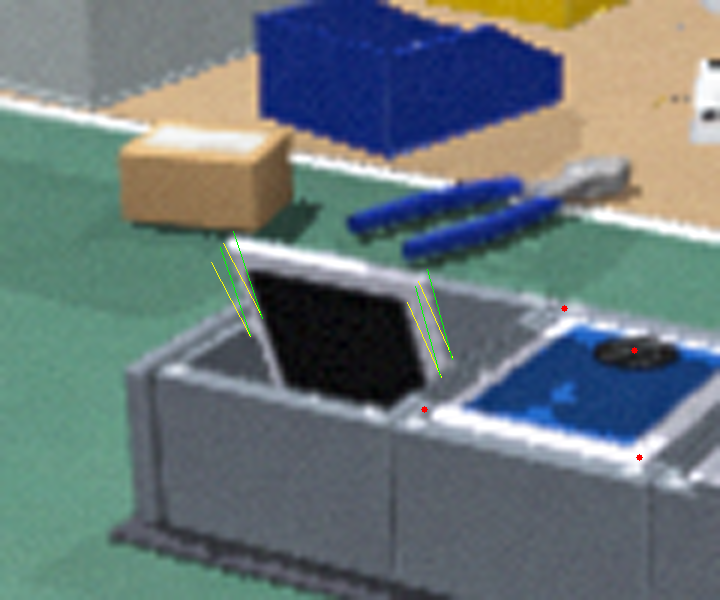

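The slope reads about 1.15 rad, but the corner position allows about 1.06, so this isn't conclusive. I'll check with the wrist camera from a better vantage.

```bash
cat > ov.py <<'E'
import sys
from rig import robot
from h import *; from goto import *
n=sys.argv[1];im=robot.get_image(n)
q=lambda p:tuple(map(int,proj(im,p).round()))
def pt(i,x,y,z): 
    p=pad(i)+ux*x+uy*y;p[2]=z;return p
b=im["frame"][:,:,::-1].copy(); cv2.imwrite("pics/%s_raw.png"%sys.argv[2],b)
for p in [pt(2,-.077,.04,.066),pt(2,-.077,-.04,.066),pt(2,.023,-.04,.066),pt(2,.023,.04,.066),pt(2,0,0,.066)]: cv2.circle(b,q(p),2,(0,0,255),-1)
for th,col in ((1.04,(0,255,255)),(1.2,(0,255,0))):
    def H(r,sy,off=.0045): return pt(1,-.035+r*np.cos(th)+off*np.sin(th),sy,.0615-r*np.sin(th)+off*np.cos(th))
    P=[q(H(-.042,.04)),q(H(.058,.04)),q(H(.058,-.04)),q(H(-.042,-.04))];print(th,P)
    cv2.polylines(b,[np.array(P)],True,col,1)
cv2.imwrite("pics/%s.png"%sys.argv[2],b)
E
python3 ov.py wrist w6
```

```text
1.04 [(275, 258), (284, 180), (356, 180), (366, 258)]
1.2 [(274, 253), (284, 186), (355, 186), (366, 253)]
```

View pics/w6.png

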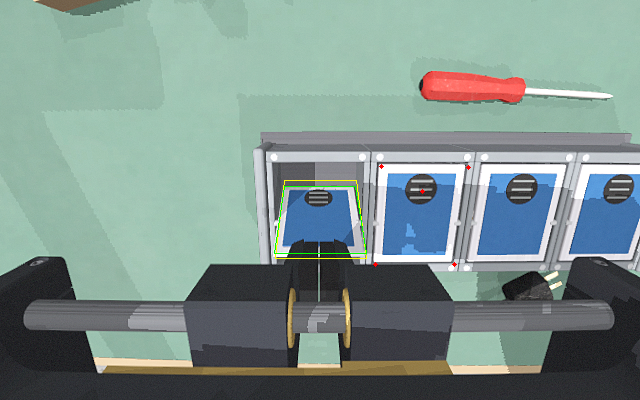

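```bash
python3 -c "
import cv2
a=[cv2.resize(cv2.imread(f'pics/{n}.png')[140:275,250:480],None,fx=3.4,fy=3.4,interpolation=0)[:, :395] for n in('w6_raw','w6')]
cv2.imwrite('pics/w6z.png',cv2.hconcat(a))"
```

```text
(no output)
```

View pics/w6z.png

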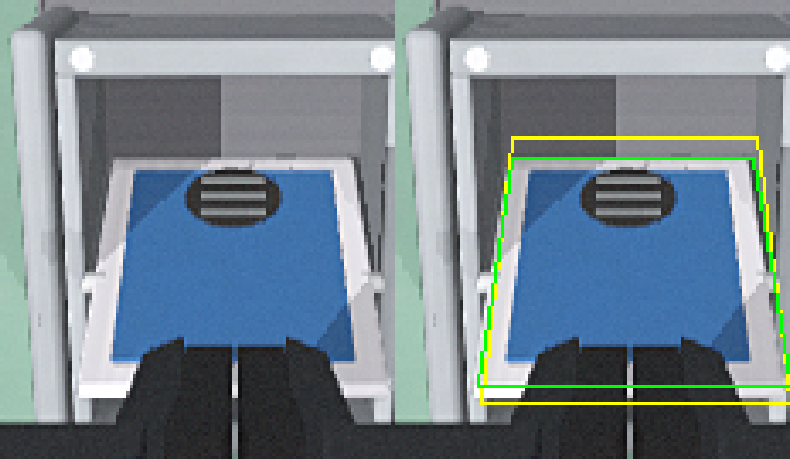

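In the wrist view the hatch's far edge (y≈157) and near edge (y≈383) match the 1.2 rad outline, not the 1.04 one. So it stands at its stop. The tape and plug sit at the same pixels as before, and the screwdriver lies clear behind the unit. I'll hand in.

```bash
python3 - <<'E'
from rig import robot
s=robot.get_state();print(s["time_s"],s["wrist_force"].round(2),abs(s["qvel"]).max());print(robot.hand_in())
E
```

```text
10.625 [-0.94 -0.09 -0.3 ] 0.0040959442142302046
the job is handed in; nothing more can be done
None
```

Hatch 1, at the unit's +y end, was the loose one. It now stands open at about 1.2 rad, its stop, and I handed the job in at 10.6 s.

- **Finding it:** With the fingers shut I pressed pads 4, 3 and 2 in turn. They gave only 1–2 mm at 11, 18 and 18 N, so they were locked. Pad 1 moved with almost no force.
- **Opening it:** I pushed pad 1's end down, then pushed the tips toward the pivot until the force rose to about 22 N with hardly any motion. Then I backed off and lifted clear.
- **Angle check:** The wrist picture matches the 1.2 rad outline on both the far and near edges. The scene camera was less clear, allowing anything from about 1.06 to 1.15 rad, which is within its calibration error but above 1.04 rad throughout.
- **Force direction:** During the last push the wrist force also pulled slightly downward (8 N). I put this down to friction and did not look into it further.
- **Bystanders:** By eye, the tape roll and plug are at their starting pixels in the top view. The screwdriver was never approached, and the wrist view shows it clear behind the unit, but I did not re-measure it.
- **Robot:** At hand-in the arm was at rest and clear of everything, with wrist force under 1 N.

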